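# Pack the check weights and hover the lid over the case

## Task

Stand the three brass check weights upright on the floor of the open wooden case, in any order, and only then fetch its loose lid by the bar handle. Carry the lid over the row of beaker and tins standing between, not round it, without disturbing them, and finish still holding it level, centred and square above the case, about 15 mm clear of the rim: the lid must not touch the case, because the contents are to be inspected before it is closed.

Things in the scene. Friction and masses are not known exactly. Their poses are not given: they have to be found in the camera images.
- case: Open wooden case fixed to the bench, 120 x 200 x 70 mm outside (own x, y, z), walls and floor 6 mm, so 108 x 188 mm inside, 64 mm deep. Origin at the centre of its underside, z up; its long side runs along its y. Stands left or right of the row of beaker and tins, the lid on the other side; turned up to 0.3 rad.
- case_rim (a point): Centre of the mouth of the case, level with its rim, 70 mm above the bench; axes as the case's.
- case_floor (a point): Centre of the inner floor of the case, 6 mm above the bench; axes as the case's.
- lid: Loose lid, 0.3 kg: wooden plate 124 x 204 x 10 mm (own x, y, z), a locating lip 88 x 168 x 6 mm below it, and on top a solid steel bar handle along y through the middle, 14 mm thick, 90 mm long, from 16 (plate top) to 51 mm above the origin, between 3 mm high feet. Lies flat on its lip. Origin at the centre of the lip's underside, z up. Same after a half turn.
- weight_large: Largest brass check weight, about 0.8 kg, 48 mm diameter and 50 mm high in all: round body 37 mm high with a 26 mm knob on top. Origin at the centre of its underside, z up. Stands on the bench in front of the row.
- weight_medium: Middle brass check weight, about 0.5 kg, 38 mm diameter and 40 mm high in all: body 29 mm high, 20 mm knob on top. Origin at the centre of its underside, z up.
- weight_small: Smallest brass check weight, about 0.2 kg, 30 mm diameter and 30 mm high in all: body 22 mm high, 16 mm knob on top. Origin at the centre of its underside, z up.
- beaker: Whitish plastic beaker, 66 mm diameter, 85 mm high, loose; one of the row of three that stands between lid and case. Leave it where it is. Origin at the centre of its underside, z up.
- tin_tall: Lidded tin, 58 mm diameter, 60 mm high, loose, in the row. Leave it where it is. Origin at the centre of its underside, z up.
- tin_low: Lidded tin, 68 mm diameter, 45 mm high, loose, in the row. Leave it where it is. Origin at the centre of its underside, z up.

How it is judged:
By the outcome, as a careful person would: the job done as asked, in the order asked, and still so for the second after the job is handed in, while the arm keeps its last pose, push and grip.
It also fails if it takes over 72 s, if anything falls off the work surface, if the arm or the gripper's body presses on something with over 40 N, if the wrist force passes 120 N, or if a joint passes its speed limit or range.

## Robot

A 7-joint arm with a two-finger parallel gripper is mounted at the origin on a cart in front of the work surface, level with it; the furniture and walls round the work are solid. World frame = base frame: x ahead of the robot, y to its left, z up, the work surface at z = 0. Lengths are in mm, angles in rad, forces in N, time in s.
With the tool pointing down it reaches from about 350 to 900 mm from the base axis. Payload 19.9 kg.
Tool frame: the origin (TCP) lies on the front face of the gripper's body, between the roots of the fingers; the fingertips stand 97 mm ahead of it and the grasp point (between the pads) lies ctrl.tcp_to_grasp ahead of it (ctrl.tcp_to_grasp is the distance from the TCP to the grasp point, in mm); z points along the fingers, y is the line along which they close (so a half turn about z gives the same grasp; the last joint's range is limited). The gripper opens to 94 mm and grips with 3 to 60 N. Pads are 16 mm wide; open, the fingers measure 119 mm over their backs; the gripper's body (75 mm by 177 mm) begins 78 mm behind the grasp point.
Start: joints at [-1.163, 0.417, -0.01, 1.614, 0.005, 1.111, -0.053], TCP at [271.728, 562.825, 302.625] pointing down, gripper open.
Joint ranges: [-2.81, 2.81], [-0.39, 2.02], [-1.27, 1.25], [0.06, 2.57], [-1.19, 4.33], [0.19, 2], [-2.82, 2.82]. Speed limits (rad/s): [1.89, 1.89, 2.39, 2.39, 3.01, 3.01, 3.01].

## Interface

Orientations are given as a unit quaternion [x, y, z, w].
In Python, from workcell import ctrl gives the robot as it stands.
- The arm moves only by the shell command python3 jog.py FILE [FORCE], which reads ROWS from the file FILE. ROWS is a JSON list of rows, 1 to 20 of them, each of 7 numbers: the opening from 0.0 (shut) to 1.0 (fully open), then dx, dy, dz in shares of the most that a row can go, 1 being 50 mm, then a rotation vector rx, ry, rz in normalised numbers (1 is 4 rad); each row shifts and turns the commanded pose from where the row before left it, along the tool's axes as they then stand; what a row does not reach is not made up. A row lasts 1/10 s, in which the tool goes at most 50 mm and 0.15 rad, less where a joint would pass 70% of its speed; a pose out of reach is approached as far as the arm can. The fingers move at their own pace and stop on an object; FORCE is the grip in N (left out, the last holds). Time passes only in rows, so rows that do not move let the fingers close. It prints the time, the measured TCP pose, the force, the opening and the grip force at its end. A shift or turn number past 1, either way, is cut back to 1. Input that does not fit is refused with a message, and nothing moves.
- ctrl.sense(): the state, without advancing time (a new reading comes with each control period).
- ctrl.read_camera(name): name is "scene" or "top" or "wrist"; returns a dict with "color" (400x640x3 uint8, red, green, blue), "mtx" (3x3 intrinsics, pixels), "dist" ([k1, k2, p1, p2, k3] as OpenCV has them; the pictures are not rectified), "extrinsics" (4x4, takes a point from world to camera coordinates). Camera axes: x right, y up, looking along -z (the intrinsics and any distortion apply to the point x, -y, -z); pixel columns grow to the right and rows downward; lengths in mm; the calibration is good to about 2 mm. A picture is of the moment at which its call begins. There is no depth.
- ctrl.hand_in(): hands the job in; it is judged then, once.
The state is a dict: "clock": time; "qpos": joint angles; "joint_velocities": joint speeds; "joint_torque": joint torques, N m; "eef_pos": TCP position; "eef_rot": TCP orientation; "ft_force": force on the tool from outside, world axes, zero at the start; "wrist_torque": the same for the moment, N m; "width": opening from 0.0 (shut) to 1.0 (fully open); "grip_force": force on a finger pad.
Only numpy, scipy, OpenCV 4.12 (cv2) and the standard library are available. Lean on these libraries where they do the work, as an engineer would, in place of code of your own. Each camera call takes 0.05 s, during which the arm holds its last target. There are 200 camera calls.

## Working session

There is one attempt and no reset: what is moved stays moved. The work goes in short steps, Python scripts to look and compute and a shell command to move; the robot and the scene stay as the last step left them, time stands still between calls to the robot, and variables do not carry over. Pictures are saved under pics/ and viewed, at most 10 in all, crops included, and the job is handed in when it is done.

```bash
ls; mkdir -p pics; python3 - <<'E'
from workcell import ctrl
import cv2,numpy as np
s=ctrl.sense(); print(s['clock'],s['eef_pos'],s['eef_rot'],s['width'],ctrl.tcp_to_grasp)
for n in ['top','scene']:
    c=ctrl.read_camera(n); cv2.imwrite(f'pics/{n}0.png',c['color'][:,:,::-1]); np.savez(f'{n}0.npz',**c)
    print(n,c['mtx'].tolist(),c['dist'],np.round(c['extrinsics'],3).tolist())
E
```

```text
jog.py
pics
workcell.py
0.0 [271.63934684 562.58752682 302.02500637] [ 2.23010516e-01  9.74815839e-01 -6.17680717e-04 -9.08952904e-05] 1.0010181600201689 78.39999999999999
top [[500.63969613112596, 0.0, 317.64598253547155], [0.0, 500.63969613112596, 202.7723029341033], [0.0, 0.0, 1.0]] [-0.15919766  0.          0.          0.          0.        ] [[-0.029, -1.0, -0.012, 17.131], [0.986, -0.031, 0.163, -558.088], [-0.163, -0.007, 0.987, -1277.137], [0.0, 0.0, 0.0, 1.0]]
scene [[391.3396227350774, 0.0, 311.77585345347], [0.0, 391.3396227350774, 198.3213197273511], [0.0, 0.0, 1.0]] [-0.00692292  0.          0.          0.          0.        ] [[0.526, -0.85, 0.02, -283.127], [0.556, 0.361, 0.748, -361.782], [-0.643, -0.383, 0.663, -542.563], [0.0, 0.0, 0.0, 1.0]]
```

View pics/top0.png

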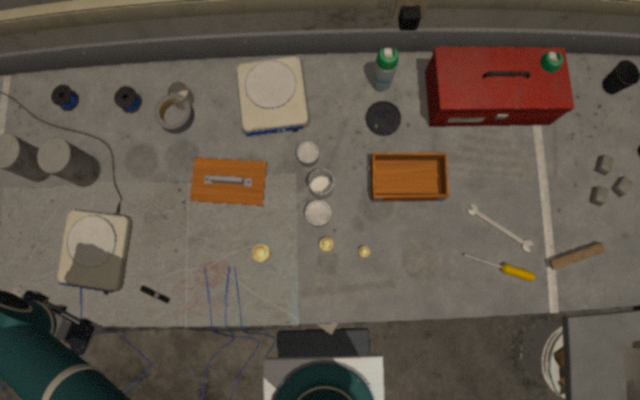

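View pics/scene0.png

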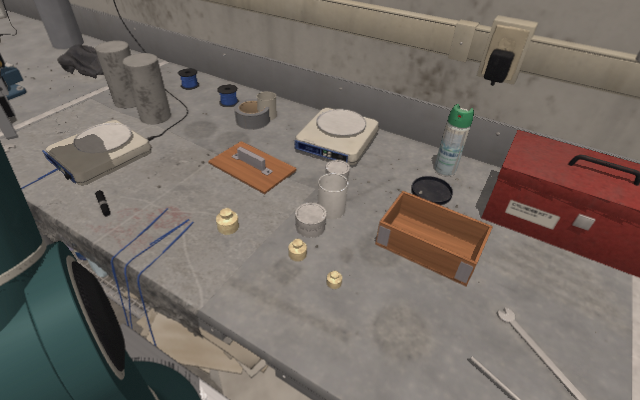

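Top view: lid at (229,181), case at (409,177), row at (307,152), (320,182), (318,212); weights large (261,253), medium (326,244), small (365,252). I'll enlarge this area to measure it.

```bash
cat > h.py <<'E'
import numpy as np,cv2
from scipy.spatial.transform import Rotation as R
def p2w(c,uv,z):
    uv=np.array(uv,float).reshape(-1,1,2)
    n=cv2.undistortPoints(uv,c['mtx'],c['dist']).reshape(-1,2)
    E=c['extrinsics']; Rm=E[:3,:3]; o=-Rm.T@E[:3,3]
    d=np.c_[n[:,0],-n[:,1],-np.ones(len(n))]@Rm
    z=np.broadcast_to(np.asarray(z,float),(len(n),))
    return o+d*((z-o[2])/d[:,2])[:,None]
def w2p(c,P):
    P=np.array(P,float).reshape(-1,3); E=c['extrinsics']; q=P@E[:3,:3].T+E[:3,3]
    q=q*[1,-1,-1]
    return cv2.projectPoints(q,np.zeros(3),np.zeros(3),c['mtx'],c['dist'])[0].reshape(-1,2)
E
python3 - <<'E'
import cv2
im=cv2.imread('pics/top0.png')[140:270,182:458]
cv2.imwrite('pics/crop.png',cv2.resize(im,None,fx=2.9,fy=2.9,interpolation=cv2.INTER_CUBIC))
E
```

```text
(no output)
```

View pics/crop.png

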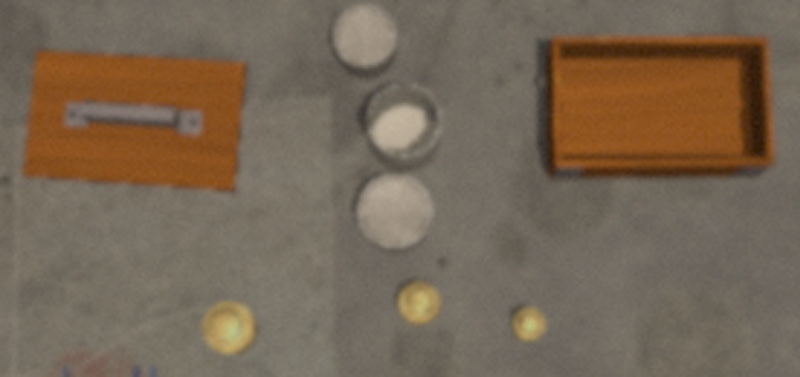

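```bash
cat > fit.py <<'E'
import numpy as np,cv2
from h import *
from scipy.optimize import minimize
def box(a,b,z0,z1): return np.array([[x,y,z] for x in(-a/2,a/2) for y in(-b/2,b/2) for z in(z0,z1)])
def cyl(d,z0,z1): t=np.arange(0,6.28,.2); return np.array([[d/2*np.cos(k),d/2*np.sin(k),z] for k in t for z in(z0,z1)])
M=dict(case=box(120,200,0,70),lid=box(124,204,6,16),weight_large=np.r_[cyl(48,0,37),cyl(26,37,50)],
 weight_medium=np.r_[cyl(38,0,29),cyl(20,29,40)],weight_small=np.r_[cyl(30,0,22),cyl(16,22,30)])
S=8
def mask(c,color,uv,r):
    hsv=cv2.cvtColor(c['color'],cv2.COLOR_RGB2HSV)
    m=cv2.inRange(hsv,*color)
    m=cv2.morphologyEx(m,cv2.MORPH_CLOSE,np.ones((3,3)))
    u,v=map(int,uv);x0,y0=u-r,v-r
    big=cv2.resize(m[y0:v+r,x0:u+r],None,fx=S,fy=S,interpolation=cv2.INTER_LINEAR)>127
    n,l,st,_=cv2.connectedComponentsWithStats(big.astype(np.uint8))
    k=1+np.argmax(st[1:,4]); cs,_=cv2.findContours((l==k).astype(np.uint8),0,1)
    o=np.zeros(big.shape,np.uint8); cv2.drawContours(o,[max(cs,key=cv2.contourArea)],-1,1,-1)
    return o,(x0,y0)
def fit(name,c,color,uv,r,init):
    m,off=mask(c,color,uv,r); pts=M[name]
    def cost(p):
        a=p[2] if len(p)>2 else 0
        P=pts@np.array([[np.cos(a),np.sin(a),0],[-np.sin(a),np.cos(a),0],[0,0,1]])+[p[0],p[1],0]
        q=(w2p(c,P)-off+.5)*S-.5
        h=np.zeros_like(m); cv2.fillConvexPoly(h,cv2.convexHull(np.round(q*16).astype(np.int32)),1,shift=4)
        return 1-(h&m).sum()/(h|m).sum()
    st=np.diag([8,8,.1][:len(init)]); best=None
    for _ in range(3):
        x=init if best is None else best.x
        best=minimize(cost,x,method='Nelder-Mead',options=dict(initial_simplex=np.vstack([x,x+st]),xatol=.02,fatol=1e-5))
    return best.x,1-best.fun
WOOD=((4,140,60),(18,255,255)); GOLD=((18,70,90),(35,255,255))
E
python3 - <<'E'
from fit import *
T,Sc=[dict(np.load(f'{n}0.npz')) for n in('top','scene')]
for n,z,ut,us,col,r,rs in [('case',70,(409,177),(434,235),WOOD,52,70),('lid',16,(229,181),(252,166),WOOD,52,60),
  ('weight_large',25,(261,253),(228,221),GOLD,20,26),('weight_medium',20,(326,244),(298,250),GOLD,16,22),('weight_small',15,(365,252),(335,279),GOLD,14,18)]:
    i=p2w(T,ut,z)[0][:2]
    if col is WOOD: i=np.r_[i,0.]
    for k,c,u,rr in(('top',T,ut,r),('scene',Sc,us,rs)):
        x,f=fit(n,c,col,u,rr,i); print(n,k,np.round(x,3),round(f,3))
print(p2w(T,(np.array([[365,36],[403,122],[395,211]])/2.9+[182,140]),[60,85,45]).round(1))
print('handle', p2w(T,(np.array([[72,105],[190,112]])/2.9+[182,140]),51).round(1))
E
```

```text
case top [ 6.24716e+02 -2.45795e+02  4.00000e-03] 0.931
case scene [ 6.25923e+02 -2.44356e+02 -2.80000e-02] 0.877
lid top [ 6.33549e+02  2.46515e+02 -1.05000e-01] 0.946
lid scene [ 6.36576e+02  2.49692e+02 -9.70000e-02] 0.906
weight_large top [432.799 156.249] 0.949
weight_large scene [433.62  157.292] 0.86
weight_medium top [451.078 -18.369] 0.916
weight_medium scene [451.161 -18.013] 0.849
weight_small top [ 428.316 -118.324] 0.923
weight_small scene [ 429.059 -118.471] 0.857
[[ 6.927e+02  2.240e+01  6.000e+01]
 [ 6.058e+02 -1.000e+01  8.500e+01]
 [ 5.318e+02 -3.000e-01  4.500e+01]]
handle [[639.  295.7  51. ]
 [628.5 185.4  51. ]]
```

The manual's scale: shifts go in shares of 50 mm and turns go in shares of 4 rad. Converting my numbers, 0.14 rad / 4 = 0.035.

```bash
cat > d.py <<'E'
import sys,numpy as np
from workcell import ctrl
from scipy.spatial.transform import Rotation as R
# usage: d.py x y z yaw(closing-axis neutral: tool x=+Y, y=+X at 0; yaw about world z)
t=np.array(list(map(float,sys.argv[1:5]))); s=ctrl.sense(); r=R.from_quat(s['eef_rot'])
N=R.from_matrix(np.array([[0,1,0],[1,0,0],[0,0,-1.]])); tgt=R.from_euler('z',t[3])*N
print('clock',round(s['clock'],2),'tcp',np.round(s['eef_pos'],1),'d tool',np.round(r.inv().apply(t[:3]-s['eef_pos']),1),'d in target axes',np.round(tgt.inv().apply(t[:3]-s['eef_pos']),1),'rotvec',np.round((r.inv()*tgt).as_rotvec(),4),'q7',round(s['qpos'][6],2),'F',np.round(s['ft_force'],1),'w',round(s['width'],3))
E
echo '[[1,0,0,0,0,0,0.035],[1,0,0,0,0,0,0.035],[1,0,0,0,0,0,0.035],[1,0,0,0,0,0,0.035],[1,0,0,0,0,0,0.035],[1,0,0,0,0,0,0.035],[1,0,0,0,0,0,0.035],[1,0,0,0,0,0,0.035]]' > m.json && python3 jog.py m.json 40; python3 d.py 433 156.5 200 0
python3 -c "
from h import *
T=dict(np.load('top0.npz')); print(p2w(T,[[434,125],[429,80],[566,122]],0).round())"
```

```text
clock: 0.9
eef_pos: [271.7, 562.7, 302.3]
eef_rot: [0.709, 0.705, -0.0, 0.0]
ft_force: [-0.2, 0.0, 0.8]
width: 1.001
grip_force: 0.0
clock 0.9 tcp [271.7 562.7 302.3] d tool [-405.4  163.3  102.5] d in target axes [-406.2  161.3  102.3] rotvec [-0.0002  0.0007 -0.0047] q7 -1.1 F [-0.2  0.   0.8] w 1.001
[[ 779. -336.    0.]
 [ 916. -332.    0.]
 [ 784. -735.    0.]]
```

In the tool's units: -34 mm is -0.68, -30 mm is -0.6.

```bash
echo '[[1,-0.68,0.28,0,0,0,0],[1,-0.68,0.28,0,0,0,0],[1,-0.68,0.28,0,0,0,0],[1,-0.68,0.28,0,0,0,0],[1,-0.68,0.28,0.1,0,0,0],[1,-0.68,0.28,0.2,0,0,0],[1,-0.68,0.28,0.3,0,0,0],[1,-0.68,0.28,0.3,0,0,0],[1,-0.68,0.28,0.3,0,0,0],[1,-0.68,0.28,0.3,0,0,0],[1,-0.68,0.24,0.3,0,0,0],[1,-0.6,0.2,0.24,0,0,0],[1,0,0,0,0,0,0],[1,0,0,0,0,0,0]]' > m.json && python3 jog.py m.json; python3 d.py 433 156.5 200 0
python3 - <<'E'
from workcell import ctrl
from h import *
c=ctrl.read_camera('wrist'); np.savez('w0.npz',**c); cv2.imwrite('pics/w0.png',c['color'][:,:,::-1])
E
```

```text
clock: 2.3
eef_pos: [434.1, 158.7, 200.5]
eef_rot: [0.707, 0.707, -0.0, -0.0]
ft_force: [0.1, 0.2, 1.3]
width: 1.0
grip_force: 0.0
clock 2.3 tcp [434.1 158.7 200.5] d tool [-2.2 -1.1  0.5] d in target axes [-2.2 -1.1  0.5] rotvec [-0.0007  0.0004 -0.0003] q7 -0.27 F [0.1 0.2 1.3] w 1.0
```

View pics/w0.png

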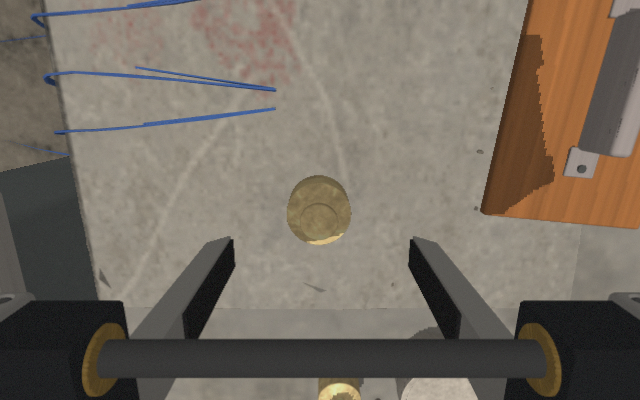

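The wrist view shows the large weight at (319,211), centred between the fingers; the lid's near corner is at (482,212). I'll descend and grip it.

In the tool's units: 25 mm is 0.5, 20 mm is 0.4.

```bash
echo '[[1,-0.04,-0.02,0.4,0,0,0],[1,0,0,0.5,0,0,0],[1,0,0,0.5,0,0,0],[1,0,0,0.4,0,0,0],[1,0,0,0.18,0,0,0],[1,0,0,0,0,0,0],[0.4,0,0,0,0,0,0],[0,0,0,0,0,0,0],[0,0,0,0,0,0,0],[0,0,0,0,0,0,0],[0,0,0,0,0,0,0],[0,0,0,0,0,0,0]]' > m.json && python3 jog.py m.json 45; python3 d.py 433 156.5 100 0
echo '[[0,0,0,-0.2,0,0,0],[0,0,0,-0.6,0,0,0],[0,0,0,-0.8,0,0,0],[0,0,0,-0.6,0,0,0],[0,0,0,0,0,0,0]]' > m.json && python3 jog.py m.json; python3 d.py 433 -300 210 0
```

```text
clock: 3.55
eef_pos: [433.1, 157.0, 101.7]
eef_rot: [0.707, 0.707, -0.0, -0.0]
ft_force: [-4.3, -0.6, 1.6]
width: 0.53
grip_force: 1.7
clock 3.55 tcp [433.1 157.  101.7] d tool [-0.5 -0.1  1.7] d in target axes [-0.5 -0.1  1.7] rotvec [-0.0001  0.      0.001 ] q7 -0.16 F [-4.3 -0.6  1.6] w 0.53
clock: 4.05
eef_pos: [434.3, 157.3, 215.2]
eef_rot: [0.707, 0.707, 0.003, 0.001]
ft_force: [0.1, -0.4, -7.0]
width: 0.489
grip_force: 44.8
clock 4.05 tcp [434.3 157.3 215.2] d tool [-457.4   -1.7    3.8] d in target axes [-457.3   -1.3    5.2] rotvec [ 0.0046 -0.0029  0.0008] q7 -0.27 F [ 0.1 -0.4 -7. ] w 0.489
```

In the tool's units: -38 mm is -0.76, -20 mm is -0.4.

```bash
echo '[[0,-0.4,0,-0.04,0,0,0],[0,-0.76,0,0,0,0,0],[0,-0.76,0,0,0,0,0],[0,-0.76,0,0,0,0,0],[0,-0.76,0,0,0,0,0],[0,-0.76,0,0,0,0,0],[0,-0.76,0,0,0,0,0],[0,-0.76,0,0,0,0,0],[0,-0.76,0,0,0,0,0],[0,-0.76,0,0,0,0,0],[0,-0.76,0,0,0,0,0],[0,-0.76,0,0,0,0,0],[0,-0.4,0,0,0,0,0],[0,0,0,0,0,0,0]]' > m.json && python3 jog.py m.json; python3 d.py 625 -303 210 0
echo '[[0,0,0.4,0,0,0,0],[0,0,0.6,0,0,0,0],[0,0,0.6,0,0,0,0],[0,0,0.6,0,0,0,0],[0,0,0.6,0,0,0,0],[0,0,0.6,0,0,0,0],[0,0,0.4,0,0,0,0],[0,0,0,0,0,0,0],[0,0,0,0,0,0,0]]' > m.json && python3 jog.py m.json; python3 d.py 625 -303 210 0
python3 - <<'E'
from workcell import ctrl
from h import *
c=ctrl.read_camera('wrist'); np.savez('w1.npz',**c); cv2.imwrite('pics/w1.png',c['color'][:,:,::-1])
c=ctrl.read_camera('top'); np.savez('top1.npz',**c)
E
```

```text
clock: 5.45
eef_pos: [432.2, -303.7, 212.6]
eef_rot: [0.708, 0.706, -0.001, -0.0]
ft_force: [0.1, 1.3, -6.3]
width: 0.49
grip_force: 44.8
clock 5.45 tcp [ 432.2 -303.7  212.6] d tool [  1.2 192.8   2.2] d in target axes [  0.7 192.8   2.6] rotvec [-0.0019  0.0011 -0.0029] q7 0.82 F [ 0.1  1.3 -6.3] w 0.49
clock: 6.35
eef_pos: [623.1, -300.0, 212.1]
eef_rot: [0.707, 0.708, -0.001, -0.001]
ft_force: [-0.0, -0.4, -6.8]
width: 0.49
grip_force: 44.8
clock 6.35 tcp [ 623.1 -300.   212.1] d tool [-3.   1.9  2.1] d in target axes [-3.   1.9  2.1] rotvec [-0.0023 -0.0007  0.0016] q7 0.69 F [-0.  -0.4 -6.8] w 0.49
```

View pics/w1.png

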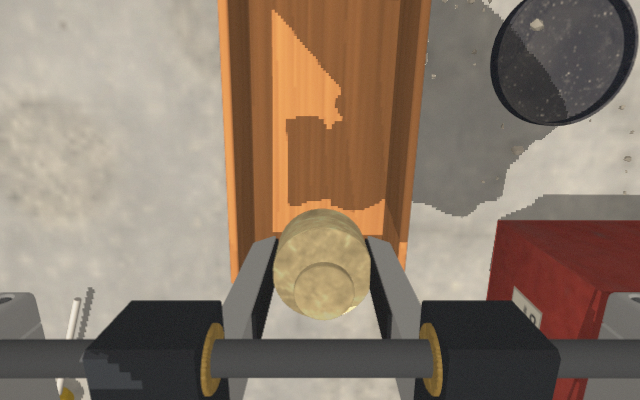

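The wrist view shows the large weight upright in the fingers at (322,265). The case rim's outer edges run (219,0)-(234,260) and (430,0)-(408,225), and the inner floor ends at about v=235.

```bash
python3 - <<'E'
from fit import *
W=dict(np.load('w1.npz'))
p=p2w(W,[[219,5],[234,260],[429,5],[409,225]],70);print(p.round(1))
print(p2w(W,[[385,235],[260,233]],6).round(1))
# weight bottom rim check and expected projection of weight
print(w2p(W,[[623,-300,y] for y in (110,147,160)]).round())
# edge-based refine: column profile of saturation at several rows
hsv=cv2.cvtColor(W['color'],cv2.COLOR_RGB2HSV); m=cv2.inRange(hsv,(4,150,60),(18,255,255))
L=[];Rr=[]
for v in range(5,200,15):
    x=np.where(m[v,150:480])[0]+150; L.append([x[0]-.5,v]);Rr.append([x[-1]+.5,v])
A,B=p2w(W,L,70),p2w(W,Rr,70); print(np.c_[A[:,:2],B[:,:2]].round(1))
for P in(A,B): k=np.polyfit(P[:,1],P[:,0],1);print('slope',k[0],'x at y=-245',np.polyval(k,-245))
E
```

```text
[[ 565.5 -169.9   70. ]
 [ 563.8 -325.8   70. ]
 [ 683.1 -169.7   70. ]
 [ 681.  -300.4   70. ]]
[[ 677.5 -332.5    6. ]
 [ 570.7 -330.9    6. ]]
[[321. 249.]
 [321. 282.]
 [321. 297.]]
[[ 564.7 -169.9  682.9 -169.7]
 [ 564.7 -177.5  682.9 -177.3]
 [ 564.6 -185.3  683.  -185.1]
 [ 564.6 -193.3  682.5 -193.1]
 [ 564.  -201.4  682.6 -201.2]
 [ 563.9 -209.7  682.1 -209.5]
 [ 563.9 -218.2  682.2 -218. ]
 [ 563.9 -226.9  681.6 -226.7]
 [ 563.2 -235.8  681.7 -235.6]
 [ 563.2 -244.9  681.2 -244.7]
 [ 563.1 -254.2  681.2 -254. ]
 [ 562.4 -263.7  681.3 -263.5]
 [ 562.4 -273.5  680.7 -273.2]]
slope 0.023500592724983078 x at y=-245 563.1364260880526
slope 0.022386953084866233 x at y=-245 681.4190038925356
```

In the tool's units: 25 mm is 0.5, 20 mm is 0.4.

```bash
echo '[[0,0,0,0.3,0,0,0],[0,0,0,0.5,0,0,0],[0,0,0,0.5,0,0,0],[0,0,0,0.4,0,0,0],[0,0,0,0.18,0,0,0],[0,0,0,0.06,0,0,0],[0,0,0,0.04,0,0,0],[0,0,0,0,0,0,0]]' > m.json && python3 jog.py m.json; python3 d.py 623 -300 108 0
```

```text
clock: 7.25
eef_pos: [623.8, -301.0, 115.4]
eef_rot: [0.707, 0.707, 0.0, 0.001]
ft_force: [-0.9, 0.3, -6.7]
width: 0.489
grip_force: 44.8
clock 7.25 tcp [ 623.8 -301.   115.4] d tool [ 1.  -0.8  7.4] d in target axes [ 1.  -0.8  7.4] rotvec [0.001  0.0005 0.0009] q7 0.73 F [-0.9  0.3 -6.7] w 0.489
```

In the tool's units: 3 mm is 0.06, 2 mm is 0.04.

```bash
echo '[[0,0,0,0.06,0,0,0],[0,0,0,0.04,0,0,0],[0,0,0,0,0,0,0]]' > m.json && python3 jog.py m.json; echo '[[0,0,0,0.02,0,0,0],[0,0,0,0.02,0,0,0],[0,0,0,0,0,0,0]]' > m.json && python3 jog.py m.json;python3 d.py 623 -300 108 0
```

```text
clock: 7.55
eef_pos: [623.8, -300.9, 110.0]
eef_rot: [0.707, 0.707, 0.0, 0.0]
ft_force: [0.3, -0.1, -5.6]
width: 0.487
grip_force: 44.8
clock: 7.85
eef_pos: [623.8, -301.0, 109.7]
eef_rot: [0.707, 0.707, 0.0, 0.0]
ft_force: [-11.2, 6.3, 23.2]
width: 0.485
grip_force: 45.4
clock 7.85 tcp [ 623.8 -301.   109.7] d tool [ 1.  -0.8  1.7] d in target axes [ 1.  -0.8  1.7] rotvec [ 0.001  -0.0003  0.0009] q7 0.73 F [-11.2   6.3  23.2] w 0.485
```

In the tool's units: -35 mm is -0.7, -30 mm is -0.6.

```bash
echo '[[0,0,0,-0.02,0,0,0],[0.55,0,0,0,0,0,0],[0.65,0,0,0,0,0,0],[0.65,0,0,0,0,0,0],[0.65,0,0,0,0,0,0],[0.65,0,0,-0.2,0,0,0],[0.65,0,0,-0.5,0,0,0],[0.65,0,0,-0.7,0,0,0],[0.65,0,0,-0.6,0,0,0],[0.65,0,-0.6,0,0,0,0],[0.65,0.4,-0.7,0,0,0,0],[0.65,0.7,-0.7,0,0,0,0],[0.65,0.7,-0.7,0,0,0,0],[0.65,0.7,-0.6,0,0,0,0],[0.65,0.7,-0.4,0,0,0,0],[0.65,0.44,-0.2,0,0,0,0],[0.65,0,0,0,0,0,0],[0.65,0,0,0,0,0,0]]' > m.json && python3 jog.py m.json; python3 d.py 428.5 -118.3 200 0
```

```text
clock: 9.65
eef_pos: [428.8, -119.0, 209.4]
eef_rot: [0.706, 0.708, 0.001, 0.0]
ft_force: [1.3, 0.4, -0.8]
width: 0.651
grip_force: 0.0
clock 9.65 tcp [ 428.8 -119.   209.4] d tool [ 0.7 -0.3  9.4] d in target axes [ 0.7 -0.3  9.4] rotvec [ 0.0015 -0.0002  0.0018] q7 0.41 F [ 1.3  0.4 -0.8] w 0.651
```

In the tool's units: 30 mm is 0.6, 20 mm is 0.4.

```bash
echo '[[0.65,0,0,0.4,0,0,0],[0.65,0,0,0.6,0,0,0],[0.65,0,0,0.6,0,0,0],[0.65,0,0,0.4,0,0,0],[0.65,0,0,0.16,0,0,0],[0.65,0,0,0,0,0,0],[0,0,0,0.02,0,0,0],[0,0,0,0,0,0,0],[0,0,0,0,0,0,0],[0,0,0,0,0,0,0],[0,0,0,0,0,0,0],[0,0,0,0,0,0,0],[0,0,0,0,0,0,0],[0,0,0,0,0,0,0]]' > m.json && python3 jog.py m.json 30; python3 d.py 428.5 -118.3 100 0
```

```text
clock: 11.05
eef_pos: [428.5, -119.0, 100.0]
eef_rot: [0.707, 0.707, 0.0, 0.0]
ft_force: [-1.4, 0.6, 7.8]
width: 0.297
grip_force: 30.1
clock 11.05 tcp [ 428.5 -119.   100. ] d tool [ 0.7 -0.  -0. ] d in target axes [ 0.7 -0.  -0. ] rotvec [ 0.0004 -0.0002  0.001 ] q7 0.59 F [-1.4  0.6  7.8] w 0.297
```

```bash
echo '[[0,0,0,-0.2,0,0,0],[0,0,0,-0.6,0,0,0],[0,0,0,-0.8,0,0,0],[0,0,0,-0.6,0,0,0],[0,-0.5,0,0,0,0,0],[0,-0.6,0.4,0,0,0,0],[0,-0.42,0.6,0,0,0,0],[0,0,0.7,0,0,0,0],[0,0,0.7,0,0,0,0],[0,0,0.7,0,0,0,0],[0,0,0.5,0,0,0,0],[0,0,0.3,0,0,0,0],[0,0,0,0,0,0,0],[0,0,0,0,0,0,0]]' > m.json && python3 jog.py m.json; python3 d.py 624 -195 108 0
python3 - <<'E'
from workcell import ctrl
from h import *
c=ctrl.read_camera('wrist'); np.savez('w2.npz',**c); cv2.imwrite('pics/w2.png',c['color'][:,:,::-1])
E
```

```text
clock: 12.45
eef_pos: [622.8, -194.9, 209.8]
eef_rot: [0.707, 0.707, -0.0, -0.0]
ft_force: [-1.5, 0.5, -1.6]
width: 0.3
grip_force: 29.9
clock 12.45 tcp [ 622.8 -194.9  209.8] d tool [ -0.    1.3 101.8] d in target axes [-1.000e-01  1.200e+00  1.018e+02] rotvec [-0.0008  0.0005  0.0008] q7 0.56 F [-1.5  0.5 -1.6] w 0.3
```

View pics/w2.png

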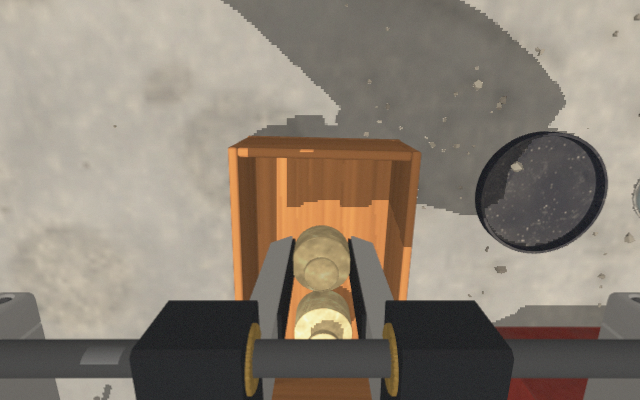

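The small weight is held upright at (321,258) and the large one stands in the case at (323,325). The case's +y end is at v≈140-155.

In the tool's units: 25 mm is 0.5, 20 mm is 0.4.

```bash
python3 - <<'E'
from fit import *
W=dict(np.load('w2.npz'))
E=W['extrinsics'];print('cam',(-E[:3,:3].T@E[:3,3]).round(0))
print(p2w(W,[[231,149],[419,155],[231,160],[248,139],[405,141]],70).round(1))
for pose in ([623.5,-245,-.023],[623.5,-241,-.023]):
    a=pose[2];P=box(120,200,0,70)@np.array([[np.cos(a),np.sin(a),0],[-np.sin(a),np.cos(a),0],[0,0,1]])+[pose[0],pose[1],0]
    print([(*p.round().astype(int),) for p in w2p(W,P)[[2,3,6,7]]])
print(p2w(W,[[322,292]],37+6).round(1), w2p(W,[[623.8,-301,6],[623.8,-301,43],[623.8,-301,56]]).round())
E
echo '[[0,0,0.02,0.3,0,0,0],[0,0,0,0.5,0,0,0],[0,0,0,0.5,0,0,0],[0,0,0,0.4,0,0,0],[0,0,0,0.16,0,0,0],[0,0,0,0.06,0,0,0],[0,0,0,0.02,0,0,0],[0,0,0,0,0,0,0]]' > m.json && python3 jog.py m.json; python3 d.py 623 -195 106 0
```

```text
cam [ 623. -115.  292.]
[[ 567.3 -145.2   70. ]
 [ 683.4 -148.8   70. ]
 [ 566.9 -152.    70. ]
 [ 578.1 -139.1   70. ]
 [ 674.1 -140.2   70. ]]
[(np.int64(250), np.int64(135)), (np.int64(228), np.int64(146)), (np.int64(400), np.int64(139)), (np.int64(423), np.int64(151))]
[(np.int64(250), np.int64(130)), (np.int64(228), np.int64(140)), (np.int64(400), np.int64(134)), (np.int64(424), np.int64(145))]
[[ 623.6 -259.7   43. ]] [[322. 311.]
 [322. 338.]
 [322. 349.]]
clock: 13.3
eef_pos: [624.7, -195.0, 113.5]
eef_rot: [0.707, 0.707, 0.0, 0.0]
ft_force: [0.4, -0.1, -2.6]
width: 0.298
grip_force: 29.9
clock 13.3 tcp [ 624.7 -195.   113.5] d tool [-0.  -1.8  7.5] d in target axes [-0.  -1.7  7.5] rotvec [0.001  0.0003 0.001 ] q7 0.61 F [ 0.4 -0.1 -2.6] w 0.298
```

In the tool's units: 3 mm is 0.06, 2 mm is 0.04.

```bash
echo '[[0,0,0,0.06,0,0,0],[0,0,0,0.04,0,0,0],[0,0,0,0.02,0,0,0],[0,0,0,0,0,0,0]]' > m.json && python3 jog.py m.json; echo '[[0,0,0,0.02,0,0,0],[0,0,0,0,0,0,0]]' > m.json && python3 jog.py m.json
```

```text
clock: 13.7
eef_pos: [624.4, -194.8, 106.6]
eef_rot: [0.707, 0.707, -0.0, -0.0]
ft_force: [0.4, -0.0, -1.5]
width: 0.3
grip_force: 29.9
clock: 13.9
eef_pos: [624.6, -194.9, 106.1]
eef_rot: [0.707, 0.707, 0.0, 0.0]
ft_force: [-2.2, 1.4, 4.3]
width: 0.298
grip_force: 30.0
```

```bash
echo '[[0.35,0,0,-0.02,0,0,0],[0.5,0,0,0,0,0,0],[0.6,0,0,0,0,0,0],[0.6,0,0,0,0,0,0],[0.6,0,0,-0.2,0,0,0],[0.6,0,0,-0.5,0,0,0],[0.6,0,0,-0.7,0,0,0],[0.6,0,0,-0.68,0,0,0],[0.6,0,-0.6,0,0,0,0],[0.6,0.2,-0.7,0,0,0,0],[0.6,0.6,-0.7,0,0,0,0],[0.6,0.7,-0.7,0,0,0,0],[0.6,0.7,-0.5,0,0,0,0],[0.6,0.7,-0.28,0,0,0,0],[0.6,0.44,0,0,0,0,0],[0.6,0.2,0,0,0,0,0],[0.6,0,0,0,0,0,0]]' > m.json && python3 jog.py m.json 40; echo '[[0.6,0,0,0,0,0,0.0375],[0.6,0,0,0,0,0,0.0375],[0.6,0,0,0,0,0,0.0375],[0.6,0,0,0,0,0,0.0375],[0.6,0,0,0,0,0,0.0375],[0.6,0,0,0,0,0,0.0375],[0.6,0,0,0,0,0,0.0375],[0.6,0,0,0,0,0,0.0375],[0.6,0,0,0,0,0,0.0375],[0.6,0,0,0,0,0,0.0375],[0.6,0,0,0,0,0,0.0175],[0.6,0,0,0,0,0,0]]' > m.json && python3 jog.py m.json; python3 d.py 451 -18.2 100 -1.5708
```

```text
clock: 15.6
eef_pos: [450.7, -17.3, 211.1]
eef_rot: [0.706, 0.708, 0.0, 0.0]
ft_force: [0.3, -1.0, -1.2]
width: 0.597
grip_force: 0.0
clock: 16.8
eef_pos: [450.6, -19.4, 210.8]
eef_rot: [1.0, -0.0, 0.0, 0.001]
ft_force: [-0.1, -0.1, -0.4]
width: 0.6
grip_force: 0.0
clock 16.8 tcp [450.6 -19.4 210.8] d tool [  0.4  -1.3 110.8] d in target axes [  0.4  -1.2 110.8] rotvec [ 0.0012 -0.0002 -0.001 ] q7 -1.19 F [-0.1 -0.1 -0.4] w 0.6
```

In the tool's units: 30 mm is 0.6, 20 mm is 0.4.

```bash
echo '[[0.65,0,-0.02,0.4,0,0,0],[0.65,0,0,0.6,0,0,0],[0.65,0,0,0.6,0,0,0],[0.65,0,0,0.4,0,0,0],[0.65,0,0,0.18,0,0,0],[0.65,0,0,0,0,0,0],[0,0,0,0.02,0,0,0],[0,0,0,0,0,0,0],[0,0,0,0,0,0,0],[0,0,0,0,0,0,0],[0,0,0,0,0,0,0],[0,0,0,0,0,0,0],[0,0,0,0,0,0,0]]' > m.json && python3 jog.py m.json 40; python3 d.py 451 -18.2 100 -1.5708
echo '[[0,0,0,-0.2,0,0,0],[0,0,0,-0.6,0,0,0],[0,0,0,-0.8,0,0,0],[0,0,0,-0.6,0,0,0],[0,0,0,0,0,0,-0.0375],[0,0,0,0,0,0,-0.0375],[0,0,0,0,0,0,-0.0375],[0,0,0,0,0,0,-0.0375],[0,0,0,0,0,0,-0.0375],[0,0,0,0,0,0,-0.0375],[0,0,0,0,0,0,-0.0375],[0,0,0,0,0,0,-0.0375],[0,0,0,0,0,0,-0.0375],[0,0,0,0,0,0,-0.0375],[0,0,0,0,0,0,-0.0175],[0,0,0,0,0,0,0]]' > m.json && python3 jog.py m.json; python3 d.py 624 -244 210 0
```

```text
clock: 18.1
eef_pos: [450.7, -17.0, 101.3]
eef_rot: [1.0, 0.001, 0.001, -0.0]
ft_force: [-1.6, 0.4, 9.1]
width: 0.388
grip_force: 40.0
clock 18.1 tcp [450.7 -17.  101.3] d tool [0.3 1.2 1.3] d in target axes [0.3 1.2 1.3] rotvec [-0.0002 -0.001   0.0021] q7 -0.98 F [-1.6  0.4  9.1] w 0.388
clock: 19.7
eef_pos: [450.0, -17.2, 211.1]
eef_rot: [0.706, 0.708, -0.0, -0.0]
ft_force: [0.4, -0.3, -4.8]
width: 0.388
grip_force: 39.8
clock 19.7 tcp [450.  -17.2 211.1] d tool [-227.1  173.6    1.1] d in target axes [-226.8  174.     1.1] rotvec [-0.0002  0.0002  0.0018] q7 0.18 F [ 0.4 -0.3 -4.8] w 0.388
```

In the tool's units: -40 mm is -0.8, -35 mm is -0.7.

```bash
echo '[[0,-0.4,0,0,0,0,0],[0,-0.7,0,0,0,0,0],[0,-0.8,0,0,0,0,0],[0,-0.8,0.2,0,0,0,0],[0,-0.8,0.4,0,0,0,0],[0,-0.6,0.6,0,0,0,0],[0,-0.44,0.6,0,0,0,0],[0,0,0.6,0,0,0,0],[0,0,0.6,0,0,0,0],[0,0,0.48,0,0,0,0],[0,0,0,0,0,0,0],[0,0,0,0,0,0,0]]' > m.json && python3 jog.py m.json; python3 d.py 624 -244 108 0
```

```text
clock: 20.9
eef_pos: [624.3, -243.7, 210.4]
eef_rot: [0.707, 0.707, -0.001, -0.0]
ft_force: [-0.4, -0.4, -5.0]
width: 0.384
grip_force: 39.8
clock 20.9 tcp [ 624.3 -243.7  210.4] d tool [-2.000e-01 -1.000e-01  1.024e+02] d in target axes [ -0.3  -0.3 102.4] rotvec [-0.0014  0.0008 -0.0006] q7 0.64 F [-0.4 -0.4 -5. ] w 0.384
```

In the tool's units: 25 mm is 0.5, 20 mm is 0.4.

```bash
echo '[[0,0,0,0.3,0,0,0],[0,0,0,0.5,0,0,0],[0,0,0,0.5,0,0,0],[0,0,0,0.4,0,0,0],[0,0,0,0.18,0,0,0],[0,0,0,0.08,0,0,0],[0,0,0,0.04,0,0,0],[0,0,0,0,0,0,0]]' > m.json && python3 jog.py m.json;  echo '[[0,0,0,0.02,0,0,0],[0,0,0,0.02,0,0,0],[0,0,0,0,0,0,0]]' > m.json && python3 jog.py m.json
```

```text
clock: 21.7
eef_pos: [624.7, -244.0, 111.3]
eef_rot: [0.707, 0.707, 0.0, 0.0]
ft_force: [-0.4, 1.1, -4.5]
width: 0.389
grip_force: 39.8
clock: 22.0
eef_pos: [624.6, -243.9, 108.9]
eef_rot: [0.707, 0.707, 0.0, 0.0]
ft_force: [0.3, 1.1, -4.3]
width: 0.387
grip_force: 39.8
```

In the tool's units: 1 mm is 0.02.

```bash
echo '[[0,0,0,0.02,0,0,0],[0,0,0,0.02,0,0,0],[0,0,0,0,0,0,0]]' > m.json && python3 jog.py m.json
```

```text
clock: 22.3
eef_pos: [624.6, -243.9, 107.4]
eef_rot: [0.707, 0.707, 0.0, 0.0]
ft_force: [-3.5, 2.9, 5.4]
width: 0.39
grip_force: 39.9
```

In the tool's units: -45 mm is -0.9, -40 mm is -0.8.

```bash
echo '[[0.4,0,0,-0.02,0,0,0],[0.5,0,0,0,0,0,0],[0.65,0,0,0,0,0,0],[0.65,0,0,0,0,0,0],[0.65,0,0,-0.2,0,0,0],[0.65,0,0,-0.5,0,0,0],[0.65,0,0,-0.8,0,0,0],[0.65,0,0,-0.9,0,0,0],[0.65,0,0,-0.8,0,0,0],[0.65,0.6,0,0,0,0,0],[0.65,0.8,0,0,0,0,0],[0.65,0.4,0,0,0,0,0],[0.65,0,0,0,0,0,0],[0.65,0,0,0,0,0,0]]' > m.json && python3 jog.py m.json 60; python3 - <<'E'
from workcell import ctrl
from h import *
c=ctrl.read_camera('wrist'); np.savez('w3.npz',**c); cv2.imwrite('pics/w3.png',c['color'][:,:,::-1])
E
```

```text
clock: 23.7
eef_pos: [624.4, -154.0, 268.4]
eef_rot: [0.707, 0.708, 0.0, 0.0]
ft_force: [-0.5, -1.3, 0.8]
width: 0.649
grip_force: 0.0
```

View pics/w3.png

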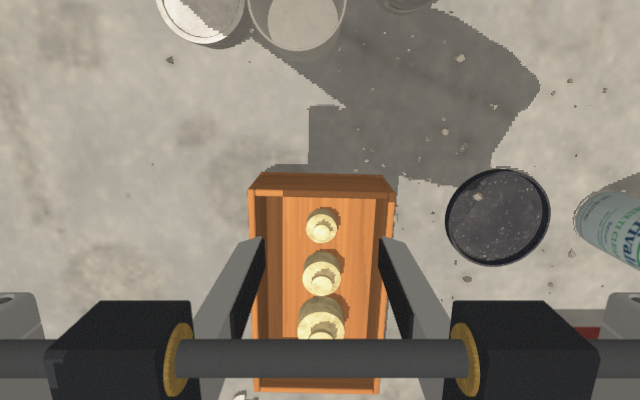

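All three weights stand upright in the case at (321,228), (322,275), (321,318). The rim corners are at about (249,189), (397,196), (256,391), (381,393), so I'll refine the case pose while moving to the lid.

In the tool's units: 45 mm is 0.9, 40 mm is 0.8, 0.1 rad / 4 = 0.025.

```bash
python3 - <<'E'
from fit import *
W=dict(np.load('w3.npz'))
p=p2w(W,[[249,189],[397,196],[256,391],[381,393]],70)
print(p.round(1),p.mean(0).round(1))
m=cv2.inRange(cv2.cvtColor(W['color'],cv2.COLOR_RGB2HSV),(3,120,40),(18,255,255))
for u in (265,275,285,300,340,360,370): print(u,np.where(m[100:300,u])[0][0]+100,np.where(m[360:400,u])[0][-1:]+360,end=' | ')
for v in (195,205,215,225,235):
  x=np.where(m[v,200:430])[0]+200; print(v,x[0],x[-1],p2w(W,[[x[0]-.5,v],[x[-1]+.5,v]],70)[:,:2].round(1).tolist())
E
echo '[[0.5,0.6,0,0,0,0,0],[0.5,0.8,0,0,0,0,0],[0.5,0.9,0,0,0,0,0],[0.5,0.9,0,0,0,0,0],[0.5,0.9,0,0,0,0,0],[0.5,0.9,0,0,0,0,0],[0.5,0.8,0.02,0,0,0,0],[0.5,0.6,0.04,0,0,0,0],[0.5,0.2,0.04,0,0,0,0],[0.5,0,0.04,0,0,0,0],[0.5,0,0,0,0,0,0],[0.5,0,0,0,0,0,0.025],[0.5,0,0,0,0,0,0],[0.5,0,0,0,0,0,0]]' > m.json && python3 jog.py m.json; python3 d.py 634 247 140 -0.1
python3 - <<'E'
from workcell import ctrl
from h import *
c=ctrl.read_camera('wrist'); np.savez('w4.npz',**c); cv2.imwrite('pics/w4.png',c['color'][:,:,::-1])
E
```

```text
[[ 566.9 -144.4   70. ]
 [ 686.  -150.1   70. ]
 [ 563.  -342.9   70. ]
 [ 682.3 -345.2   70. ]] [ 624.5 -245.6   70. ]
265 172 [391] | 275 173 [391] | 285 173 [391] | 300 173 [392] | 340 174 [392] | 360 175 [393] | 370 175 [393] | 195 248 394 [[565.4, -149.4], [683.9, -149.3]]
205 248 394 [[565.0, -157.8], [684.4, -157.7]]
215 249 393 [[565.3, -166.4], [684.1, -166.2]]
225 249 392 [[564.8, -175.0], [683.8, -174.9]]
235 249 391 [[564.4, -183.9], [683.4, -183.8]]
clock: 25.15
eef_pos: [631.3, 174.7, 267.8]
eef_rot: [0.741, 0.672, -0.0, 0.0]
ft_force: [-0.2, -0.5, 0.5]
width: 0.504
grip_force: 0.0
clock 25.15 tcp [631.3 174.7 267.8] d tool [ 72.3  -4.4 127.7] d in target axes [ 72.2  -4.5 127.8] rotvec [0.0002 0.0005 0.0017] q7 -0.14 F [-0.2 -0.5  0.5] w 0.504
```

View pics/w4.png

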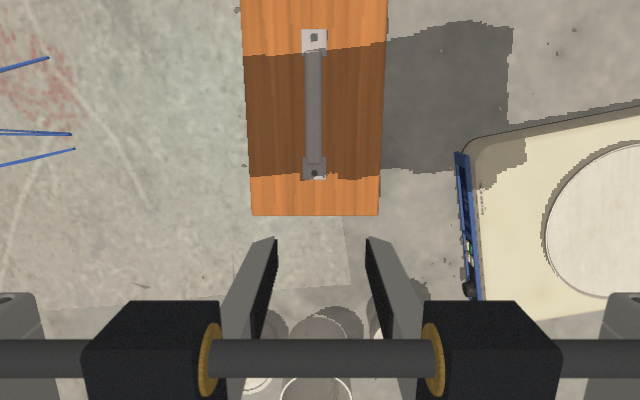

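The lid's near edge runs (252,216)-(379,215), its sides go up to (241,0) and (387,0), and the handle runs (314,38)-(314,172). I'll compute the lid pose.

```bash
python3 - <<'E'
from fit import *
W=dict(np.load('w4.npz'))
hsv=cv2.cvtColor(W['color'],cv2.COLOR_RGB2HSV); m=cv2.inRange(hsv,(3,110,40),(20,255,255))
L=[];Q=[];N=[]
for v in range(5,205,10):
    x=np.where(m[v,200:440])[0]+200; L.append([x[0]-.5,v]);Q.append([x[-1]+.5,v])
for u in range(260,375,10): N.append([u,np.where(m[150:260,u])[0][-1]+150.5])
L,Q,N=[p2w(W,k,16)[:,:2] for k in(L,Q,N)]
kl=np.polyfit(L[:,1],L[:,0],1);kq=np.polyfit(Q[:,1],Q[:,0],1);kn=np.polyfit(N[:,0],N[:,1],1)
print(kl,kq,kn,np.polyval(kn,634))
yaw=-np.arctan((kl[0]+kq[0]-kn[0])/3); mid=(kl+kq)/2
# centre: intersection of mid line & near edge, +102 along y axis
y=np.polyval(kn,624); x=np.polyval(mid,y); y=np.polyval(kn,x)
d=np.array([-np.sin(yaw),np.cos(yaw)]); print('yaw',yaw,'c',np.array([x,y])+102*d, 'width',(np.polyval(kq,200)-np.polyval(kl,200))*np.cos(yaw))
# handle: gray, low saturation columns
H=[]
for v in range(55,155,8):
    x=np.where(hsv[v,285:345,1]<90)[0]+285; H.append([x.mean(),v]);
print(np.array(H)[:,0], p2w(W,H,51)[[0,-1]], p2w(W,[[314,38],[314,172]],19))
E
python3 d.py 634 247 140 -0.1
```

```text
[9.86830105e-02 5.46186900e+02] [9.90089103e-02 6.69511885e+02] [-9.87630036e-02  2.06457845e+02] 143.8421003712113
yaw -0.09849852415842669 c [632.19583821 246.51653814] width 122.79208602257762
[313.5 312.5 313.  313.  313.  313.  313.  313.  313.  313.  313.  313.
 313. ] [[636.63770746 286.52319157  51.        ]
 [628.51781235 212.70400262  51.        ]] [[638.17978497 303.19324556  19.        ]
 [626.2661755  188.58875877  19.        ]]
clock 25.2 tcp [631.3 175.1 267.8] d tool [ 71.9  -4.3 127.8] d in target axes [ 71.8  -4.4 127.8] rotvec [0.0001 0.0003 0.0022] q7 -0.14 F [-0.8  0.  -0.4] w 0.501
```

In the tool's units: 30 mm is 0.6, 21 mm is 0.42.

```bash
echo '[[0.4,0.4,-0.04,0,0,0,0],[0.4,0.6,-0.04,0.2,0,0,0],[0.4,0.42,-0.04,0.4,0,0,0],[0.4,0,0,0.6,0,0,0],[0.4,0,0,0.6,0,0,0],[0.4,0,0,0.4,0,0,0],[0.4,0,0,0.2,0,0,0],[0.4,0,0,0,0,0,0],[0.4,0,0,0,0,0,0]]' > m.json && python3 jog.py m.json 60; python3 d.py 632.2 246.3 118.5 -0.0985
```

```text
clock: 26.1
eef_pos: [632.6, 247.6, 148.6]
eef_rot: [0.741, 0.671, 0.0, 0.0]
ft_force: [0.4, 0.2, 0.4]
width: 0.403
grip_force: 0.0
clock 26.1 tcp [632.6 247.6 148.6] d tool [-1.4 -0.3 30.1] d in target axes [-1.4 -0.3 30.1] rotvec [ 0.0009 -0.0004 -0.0001] q7 -0.2 F [0.4 0.2 0.4] w 0.403
```

In the tool's units: 12 mm is 0.24, 10 mm is 0.2.

```bash
echo '[[0.4,-0.02,0,0.2,0,0,0],[0.4,0,0,0.24,0,0,0],[0.4,0,0,0.16,0,0,0],[0.4,0,0,0,0,0,0],[0.15,0,0,0,0,0,0],[0,0,0,0,0,0,0],[0,0,0,0,0,0,0],[0,0,0,0,0,0,0],[0,0,0,0,0,0,0],[0,0,0,0,0,0,0],[0,0,0,0,0,0,0],[0,0,0,0,0,0,0]]' > m.json && python3 jog.py m.json 60; python3 d.py 632.2 246.3 118.5 -0.0985;  echo '[[0,0,0,-0.1,0,0,0],[0,0,0,-0.4,0,0,0],[0,0,0,-0.6,0,0,0],[0,0,0,-0.8,0,0,0],[0,0,0,-0.6,0,0,0],[0,0,0,-0.2,0,0,0],[0,0,0,0,0,0,0],[0,0,0,0,0,0,0]]' > m.json && python3 jog.py m.json; python3 d.py 624 -246 260 -0.023
python3 - <<'E'
from workcell import ctrl
from h import *
c=ctrl.read_camera('scene'); cv2.imwrite('pics/s1.png',c['color'][:,:,::-1])
E
```

```text
clock: 27.3
eef_pos: [632.2, 246.5, 118.0]
eef_rot: [0.741, 0.671, 0.0, 0.0]
ft_force: [-1.7, -0.5, 5.0]
width: 0.144
grip_force: 60.0
clock 27.3 tcp [632.2 246.5 118. ] d tool [-0.2  0.  -0.5] d in target axes [-0.2  0.  -0.5] rotvec [ 0.0004 -0.0002 -0.0005] q7 -0.18 F [-1.7 -0.5  5. ] w 0.144
clock: 28.1
eef_pos: [631.4, 246.4, 251.0]
eef_rot: [0.741, 0.671, -0.001, -0.0]
ft_force: [0.1, -0.2, -3.5]
width: 0.146
grip_force: 60.0
clock 28.1 tcp [631.4 246.4 251. ] d tool [-490.8   41.2   -8.6] d in target axes [-492.5    3.9   -9. ] rotvec [-0.0019  0.0009 -0.0758] q7 -0.24 F [ 0.1 -0.2 -3.5] w 0.146
```

View pics/s1.png

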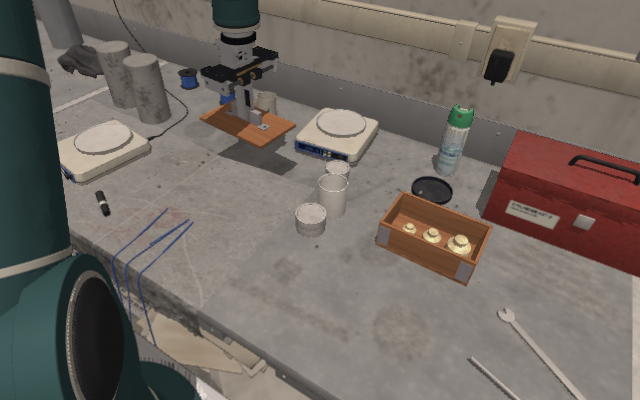

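The lid hangs level under the gripper at (248,122) and the weights and row look undisturbed. Next I'll carry it over the row.

In the tool's units: -35 mm is -0.7, -25 mm is -0.5, -0.04 rad / 4 = -0.01.

```bash
echo '[[0,0,0,-0.1,0,0,-0.01],[0,0,0,-0.1,0,0,-0.009],[0,-0.24,0,0,0,0,0],[0,-0.5,0,0,0,0,0],[0,-0.7,0,0,0,0,0],[0,-0.7,0,0,0,0,0],[0,-0.7,0,0,0,0,0],[0,-0.7,0,0,0,0,0],[0,-0.7,0,0,0,0,0],[0,-0.7,0,0,0,0,0],[0,-0.7,0.02,0,0,0,0],[0,-0.7,0.02,0,0,0,0],[0,-0.7,0.02,0,0,0,0],[0,-0.7,0.02,0,0,0,0],[0,-0.7,0,0,0,0,0],[0,-0.7,0,0,0,0,0],[0,-0.5,0,0,0,0,0],[0,-0.2,0,0,0,0,0],[0,0,0,0,0,0,0],[0,0,0,0,0,0,0]]' > m.json && python3 jog.py m.json; python3 d.py 624 -246 203 -0.023
python3 - <<'E'
from workcell import ctrl
from h import *
for n in('top','scene'): np.savez(n+'2.npz',**ctrl.read_camera(n))
E
```

```text
clock: 30.15
eef_pos: [624.8, -244.6, 262.3]
eef_rot: [0.715, 0.699, 0.0, -0.0]
ft_force: [-0.2, 0.3, -3.4]
width: 0.138
grip_force: 60.0
clock 30.15 tcp [ 624.8 -244.6  262.3] d tool [-1.5 -0.7 59.3] d in target axes [-1.4 -0.7 59.3] rotvec [-0.0004 -0.0007  0.0004] q7 0.59 F [-0.2  0.3 -3.4] w 0.138
```

The manual's scale: shifts go in shares of 50 mm and turns go in shares of 4 rad. Converting my numbers, 15 mm is 0.3, 12 mm is 0.24.

```bash
echo '[[0,-0.02,-0.02,0.3,0,0,0],[0,0,0,0.3,0,0,0],[0,0,0,0.24,0,0,0],[0,0,0,0.16,0,0,0],[0,0,0,0.1,0,0,0],[0,0,0,0.04,0,0,0],[0,0,0,0,0,0,0],[0,0,0,0,0,0,0]]' > m.json && python3 jog.py m.json; python3 d.py 623.8 -246 203 -0.023
python3 - <<'E'
from workcell import ctrl
from fit import *
for n in('top','scene'): np.savez(n+'3.npz',**ctrl.read_camera(n))
A,B=[dict(np.load(k)) for k in('top3.npz','scene3.npz')]
a=cv2.resize(A['color'][130:270,280:460],(720,560),interpolation=cv2.INTER_CUBIC)
b=cv2.resize(B['color'][110:290,290:510],(780,638),interpolation=cv2.INTER_CUBIC)
cv2.imwrite('pics/s3.png',b[:600,:,::-1])
E
```

```text
clock: 31.05
eef_pos: [623.9, -246.6, 206.1]
eef_rot: [0.715, 0.699, 0.0, 0.0]
ft_force: [1.3, 0.9, -2.7]
width: 0.144
grip_force: 60.0
clock 31.05 tcp [ 623.9 -246.6  206.1] d tool [ 0.6 -0.1  3.1] d in target axes [ 0.6 -0.1  3.1] rotvec [ 0.0006  0.0003 -0.    ] q7 0.62 F [ 1.3  0.9 -2.7] w 0.144
```

View pics/s3.png

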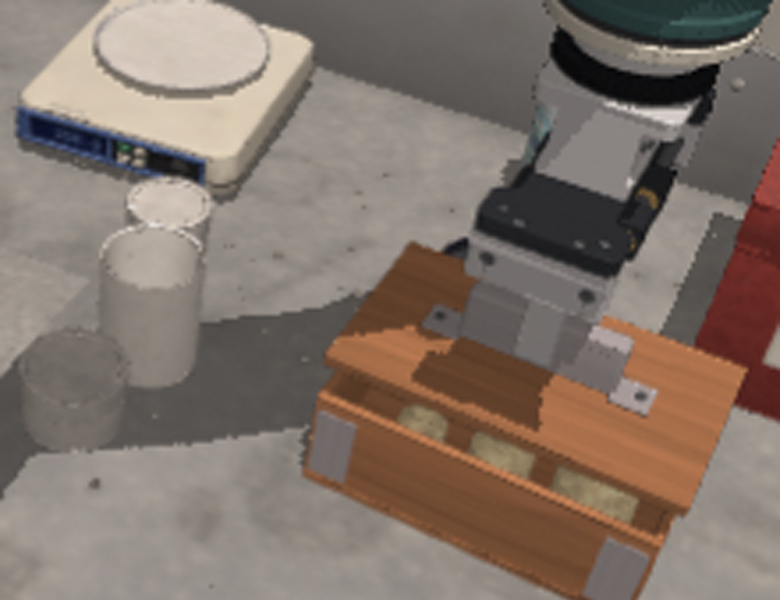

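The lid sits square over the case with a gap all round; the weights are visible beneath and the row is undisturbed. Last comes a numeric check of lid against case edges in the same image.

In the tool's units: 2 mm is 0.04, 1 mm is 0.02.

```bash
echo '[[0,0,0,0.04,0,0,0],[0,0,0,0.02,0,0,0],[0,0,0,0,0,0,0],[0,0,0,0,0,0,0]]' > m.json && python3 jog.py m.json|head -2; python3 d.py 623.8 -246 203 -0.023; python3 - <<'E'
from fit import *
B=dict(np.load('scene3.npz')); o=lambda q:np.array(q)/3.545+[290,110]
def rot(P,p): a=p[2];return P@np.array([[np.cos(a),np.sin(a),0],[-np.sin(a),np.cos(a),0],[0,0,1]])+[p[0],p[1],p[3]]
cp=lambda P:((w2p(B,P)-[290,110])*3.545).round(0).tolist()
print('case FL,FR rim pred',cp(rot(np.array([[-60,100,70],[-60,-100,70.]]),[623.8,-246,-.023,0])),'seen 318,400 / 662,545')
print('lid top pred',cp(rot(np.array([[-62,102,16],[-62,-102,16],[62,-102,16],[62,102,16.]]),[623.9,-246.6,-.023,88.1])),'seen 328,354/690,508/746,368/412,242')
print('seen case',p2w(B,o([[318,400],[662,545]]),70).round(1),'lid',p2w(B,o([[328,354],[690,508],[746,368],[412,242]]),104).round(1))
a,b=[dict(np.load(k)) for k in('top0.npz','top3.npz')]
d=np.abs(a['color'].astype(int)-b['color'])[145:225,295:335].max(2); print('row change px>40:',(d>40).sum())
E
```

```text
clock: 31.55
eef_pos: [623.7, -246.5, 202.7]
clock 31.55 tcp [ 623.7 -246.5  202.7] d tool [ 0.5  0.1 -0.3] d in target axes [ 0.5  0.1 -0.3] rotvec [-0.      0.0001  0.    ] q7 0.63 F [ 0.2  0.5 -3.4] w 0.146
case FL,FR rim pred [[317.0, 394.0], [663.0, 546.0]] seen 318,400 / 662,545
lid top pred [[321.0, 352.0], [687.0, 507.0], [746.0, 367.0], [408.0, 239.0]] seen 328,354/690,508/746,368/412,242
seen case [[ 561.9 -147.3   70. ]
 [ 561.7 -344.2   70. ]] lid [[ 564.9 -147.1  104. ]
 [ 560.  -348.5  104. ]
 [ 682.9 -350.3  104. ]
 [ 686.9 -149.3  104. ]]
row change px>40: 785
```

```bash
python3 - <<'E'
from h import *
for n,L in(('scene',[(333,196),(311,219),(338,168)]),('top',[(307,152),(320,182),(318,212)])):
    a,b=[cv2.Canny(dict(np.load(n+k+'.npz'))['color'],40,100).astype(np.float32) for k in'03']
    a,b=[cv2.GaussianBlur(q,(0,0),1) for q in(a,b)]
    for u,v in L:
        t=a[v-20:v+20,u-18:u+18]; r=cv2.matchTemplate(b[v-28:v+28,u-26:u+26],t,cv2.TM_CCOEFF_NORMED); _,m,_,l=cv2.minMaxLoc(r); print(n,(u,v),round(m,2),'shift',(l[0]-8,l[1]-8))
E
```

```text
scene (333, 196) 0.7 shift (0, 0)
scene (311, 219) 0.43 shift (0, 0)
scene (338, 168) 0.97 shift (0, 0)
top (307, 152) 0.95 shift (0, 0)
top (320, 182) 0.57 shift (0, 0)
top (318, 212) 0.57 shift (0, 0)
```

The row hasn't moved, and the lid is centred within about 1-2 mm, so I'm handing in.

```bash
python3 -c "
from workcell import ctrl
print(ctrl.hand_in())"
```

```text
the job is handed in; nothing more can be done
None
```

I handed the job in at about 31.6 s: the three weights stand upright in the case, and the lid was carried over the unmoved row and is held level and square, about 15 mm above the rim and centred to within about 2 mm.

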